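# Snap the slicing disc onto the vegetable slicer

## Robot

A 7-joint arm with a two-finger parallel gripper is mounted at the origin on the work surface; the furniture and walls round the work are solid. World frame = base frame: x ahead of the robot, y to its left, z up, the work surface at z = 0. Lengths are in m, angles in rad, forces in N, time in s.
With the tool pointing down it reaches from about 0.425 to 1.025 m from the base axis. Payload 9.4 kg.
Tool frame: the origin (TCP) lies at the very end of the fingers, on their centre line; the grasp point (between the pads) lies 19 mm behind it; z points along the fingers, y is the line along which they close (so a half turn about z gives the same grasp; the last joint's range is limited). The gripper opens to 93 mm and grips with 3 to 60 N. Pads are 15 mm wide; open, the fingers measure 128 mm over their backs; the gripper's body (75 mm by 188 mm) begins 65 mm behind the grasp point.
Start: joints at [-1.251, 0.599, -0.003, 1.599, 0.002, 0.943, -0.08], TCP at [0.28, 0.669, 0.182] pointing down, gripper open.
Joint ranges: [-2.57, 2.57], [-0.35, 1.97], [-1.29, 1.29], [0.11, 2.56], [-1.05, 4.19], [0.11, 1.86], [-2.63, 2.63]. Speed limits (rad/s): [2.22, 2.22, 3.01, 3.01, 3.14, 3.14, 3.14].

## Interface

Orientations are given as a 3x3 rotation matrix whose columns are the frame's x, y, z axes.
In Python, from rig import env, get_image, camera_params gives the robot as it stands. The module is installed in compiled form; this text tells all that it offers.
- The arm moves only by the tool play_rows, never from a script. Its argument "plan" is a list of rows, each a list of 7 numbers: the shift along the world's x, y, z in m, then the turn, a rotation vector about the world's x, y, z in degrees, then the finger opening in m, from 0 to 0.093. In form: [[x, y, z, wx, wy, wz, hand], ...]. A call has exactly 5 rows; each row shifts and turns the commanded pose from where the row before left it; what a row does not reach is not made up. A row lasts 1/8 s, in which the tool goes at most 62.5 mm and 10.7 degrees, less where a joint would pass 70% of its speed; a pose out of reach is approached as far as the arm can. A call is refused whole if a number of a shift passes 0.0625 or a number of a turn 10.7, either way. A call with a gripper value outside its range is refused whole. The fingers move at their own pace and stop on an object; "newtons" is the grip in N (left out, the last holds). Time passes only in rows, so rows that do not move let the fingers close, or fill a call up. It gives the time, the measured TCP pose, the force, the opening and the grip force at its end, in the units of the state.
- env.sense(): the state, without advancing time (a new reading comes with each control period).
- get_image(name): name is "scene" or "top" or "wrist"; returns the picture (480x640x3 uint8, blue, green, red); there is no depth.
- camera_params(name): a dict with "vfov" (degrees; the focal length in pixels is half the picture's height over the tangent of half this angle, whatever the lens; pixels are square), "cx", "cy" (the principal point, pixels), "rvec" (rotation vector, rad) and "tvec" (3), from world to camera coordinates, as OpenCV has them; the wrist camera has in their place "hand_eye" (4x4, takes a point from camera to tool coordinates, whose origin is the TCP and whose axes are the flange's). Camera axes: x right, y down, z forward; pixel columns grow to the right and rows downward; lengths in m; the calibration is good to about 2 mm. A picture is of the moment at which its call begins: read the wrist's pose just before it. camera_params takes no time and is no camera call.
- env.finish_job(): hands the job in; it is judged then, once.
The state is a dict: "t": time; "joint_positions": joint angles; "joint_vel": joint speeds; "tau": joint torques, N m; "ee_pos": TCP position; "ee_rot": TCP orientation; "ft_force": force on the tool from outside, world axes, zero at the start; "torque": the same for the moment, N m; "opening": finger opening in m; "gripper_force": force on a finger pad.
Only numpy, scipy, OpenCV 4.12 (cv2) and the standard library are available. Lean on these libraries where they do the work, as an engineer would, in place of code of your own. Each camera call takes 0.05 s, during which the arm holds its last target. There are 200 camera calls.

## Task

Get the vegetable slicer ready for the lunch toppings: slide the slicing disc's hub down over the upright drive spindle in the open chamber until the disc sits fully down, then press the black snap cap onto the stud that sticks out above the hub. Push through the click and on until the cap is hard down on the hub, and finish still holding the cap and pressing it firmly down: do not let go of it. Leave the tomato and the cheese where they are.

Things in the scene. Friction and masses are not known exactly. Their poses are not given: they have to be found in the camera images.
- slicer: Vegetable slicer, fixed on the bench: white round base 190 mm across, open metal chamber on top (inside radius 78 mm, rim 98.5 mm above the bench), an upright steel drive spindle in its middle, a chute at the side. Origin on the spindle's axis at bench height, z up. Its turn does not matter
- spindle_seat (a point): On the spindle's axis, on the 48 mm wide shoulder where the disc comes to rest, 80 mm above the bench; z up along the spindle. Above this point: splined spindle 22 mm in diameter to 50 mm, a short cone, then the stud, 17 mm in diameter, to 77 mm, its tip tapered to 10 mm. Disc home: disc_mid is 27.5 mm above this point. Cap home: cap_mid is 76 mm above it
- stud_balls (a point): On the stud's axis at the height of its four spring balls, 68.5 mm above spindle_seat. They stand out to 22.8 mm across and give way inward; they do not touch the disc's bore. The cap's lip meets them some 14 mm above the cap's home; the push rises to 10-15 N in 3 mm, then drops; 5 mm above home they snap into the cap's groove, pull it down (up to 20 N), and it lands on the hub, where the push rises steeply
- disc_mid (a point): Slicing disc, at the start flat on the bench with its grey hub tube up. This point is on the hub's axis, half-way up: 27.5 mm above the underside, 27.5 mm below the hub's top; z is the axis, up. The hub is 34 mm in diameter: grip it by its upper half
- disc: The slicing disc: steel plate 140 mm in diameter, 4.5 mm thick, two low knives on top (to 9 mm), hub 34 mm in diameter to 55 mm above the underside. A bore 24.4 mm in diameter goes right through the hub, flared to 28 mm at the bottom. About 350 g. Round fit: any turn will do. Origin on its axis at the underside
- cap_mid (a point): Snap cap, at the start standing on the bench, open side down: black fluted knob 40 mm in diameter, 42.5 mm high, flat top. This point is on its axis, 21 mm above its underside, z up. Home, it is 48.5 mm above disc_mid: the cap's underside touches the hub's top
- cap: The snap cap, about 80 g; origin on its axis at the underside. Hollow from below: mouth 24 mm in diameter, narrowing in 4 mm to a lip 18.4 mm in diameter, above it a wider groove that takes the spring balls. Any turn will do
- tomato: Red tomato, 65 mm, in front of the slicer; leave it alone
- cheese: Piece of hard cheese, 48 x 58 x 64 mm, behind on the right, by the drum grater; leave it alone
Not all that is in view belongs to the job. There is more than one size of the cap; the one meant has the size given above.

How it is judged:
On the way, in this order (a step that is already met when the one before it is completed fails the run):
1. the disc is fully down on the spindle's shoulder, the cap not yet on it (z of disc_mid in the frame of spindle_seat between 0.025 and 0.03 m and horizontal distance between disc_mid and spindle_seat below 0.003 m and angle between disc_mid's own z axis and vertical below 0.06 rad and distance between cap_mid and disc_mid above 0.07 m), for 0.2 s.
2. the cap has clicked over the balls and sits on the hub of the seated disc (z of disc_mid in the frame of spindle_seat between 0.025 and 0.03 m and horizontal distance between each of disc_mid, cap_mid and spindle_seat below 0.003 m and angle between disc_mid's own z axis and vertical below 0.06 rad and z of cap_mid in the frame of disc_mid between 0.046 and 0.0505 m and angle between cap_mid's own z axis and vertical below 0.08 rad), for 0.2 s.
At the end, for the whole second after the job is handed in: Disc on the spindle, its underside within 2.5 mm of the shoulder, axis within 3 mm and 0.06 rad; cap snapped on, its underside within 2 mm of the hub's top, axis within 3 mm and 0.08 rad; the gripper still in contact with the cap (over 4 N) and the cap pressed on the hub with more than 5 N (all of step 2 and contact force between cap and disc above 5 N and contact force between the fingers and cap above 4 N); the arm keeps its last pose, push and grip.
It fails at once if the tomato is shifted by more than 30 mm (distance of tomato from where it was at the start of the episode above 0.03 m).
It fails at once if the cheese is shifted by more than 30 mm (distance of cheese from where it was at the start of the episode above 0.03 m).
It also fails if it takes over 64 s, if anything falls off the work surface, if the arm or the gripper's body presses on something with over 40 N, if the wrist force passes 120 N, or if a joint passes its speed limit or range.

## Working session

There is one attempt and no reset: what is moved stays moved. The work goes in short steps, Python scripts to look and compute and a tool call to move; the robot and the scene stay as the last step left them, time stands still between calls to the robot, and variables do not carry over. Pictures are saved under pics/ and viewed, at most 10 in all, crops included, and the job is handed in when it is done.

Besides the shell and the picture viewer there is one more tool, called after "Emit:" as name(argument=value, ...), one argument or row to a line, values as JSON. play_rows: Moves the arm, as the interface text tells. Its arguments: {"type":"object","properties":{"plan":{"type":"array","items":{"type":"array","items":{"type":"number"}}},"newtons":{"type":"number"}},"required":["plan"]}

```bash
mkdir -p pics
cat > h.py <<'E'
import numpy as np, cv2
from rig import env, get_image, camera_params
def K(p):
    f=240/np.tan(np.radians(p['vfov'])/2); return f,p['cx'],p['cy']
def cam(name,s=None):
    p=camera_params(name); f,cx,cy=K(p)
    if 'hand_eye' in p:
        s=s or env.sense(); T=np.eye(4); T[:3,:3]=s['ee_rot']; T[:3,3]=s['ee_pos']
        W=T@np.array(p['hand_eye']); R=W[:3,:3]; c=W[:3,3]
    else:
        Rm=cv2.Rodrigues(np.array(p['rvec'],float))[0]; R=Rm.T; c=-R@np.array(p['tvec'],float).ravel()
    return f,cx,cy,R,c
def pix2(cm,u,v,z):
    f,cx,cy,R,c=cm; d=R@np.array([(u-cx)/f,(v-cy)/f,1]); return c+d*(z-c[2])/d[2]
def proj(cm,P):
    f,cx,cy,R,c=cm; q=R.T@(np.array(P)-c); return q[0]/q[2]*f+cx,q[1]/q[2]*f+cy
E
python3 - <<'E'
from h import *
s=env.sense(); print(s['t'],s['ee_pos'],s['ee_rot'],s['opening'])
for n in ['scene','top','wrist']:
    p=camera_params(n);print(p); cv2.imwrite(f'pics/{n}0.png',get_image(n)); print(cam(n,s)[4])
E
```

```text
0.0 [0.27998955 0.66815694 0.18113285] [[-9.22323890e-01  3.86417368e-01 -5.10386651e-04]
 [ 3.86417689e-01  9.22322669e-01 -1.50484489e-03]
 [-1.10757024e-04 -1.58517682e-03 -9.99998737e-01]] 0.09273555951854481
{'vfov': 42.75425581096813, 'cx': 316.80848909450424, 'cy': 250.3730285828998, 'rvec': array([ 1.94623585, -0.71073487,  0.45642543]), 'tvec': array([-0.37445081,  0.2800194 ,  0.90396034])}
[-0.16600056 -0.75258385  0.6647029 ]
{'vfov': 45.41707026034457, 'cx': 313.88530445654067, 'cy': 241.27974329771612, 'rvec': array([ 2.16977598, -2.00211942,  0.2370691 ]), 'tvec': array([0.00765828, 0.54333946, 1.00024878])}
[0.28816416 0.02605416 1.10093444]
{'vfov': 65.44529357450544, 'cx': 324.9950203633998, 'cy': 234.5859923019336, 'hand_eye': array([[ 5.17281401e-04, -9.53603744e-01, -3.01064165e-01,
         8.44451997e-02],
       [ 9.99998977e-01,  8.94693389e-04, -1.11571596e-03,
        -9.48625989e-05],
       [ 1.33331103e-03, -3.01063280e-01,  9.53603232e-01,
        -2.02531640e-01],
       [ 0.00000000e+00,  0.00000000e+00,  0.00000000e+00,
         1.00000000e+00]])}
[0.20217043 0.70100532 0.38365504]
```

View pics/top0.png

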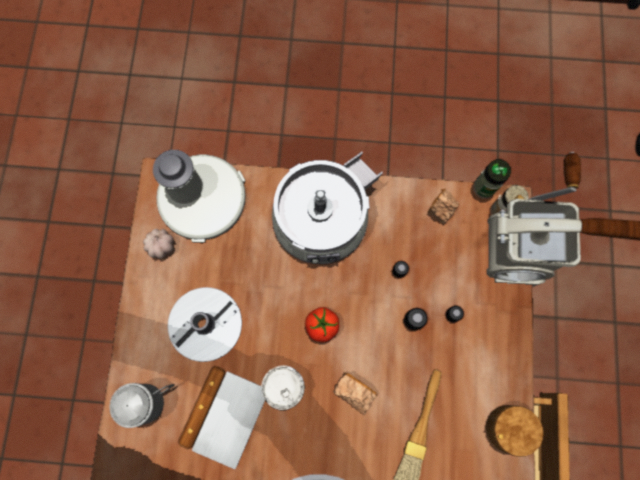

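View pics/scene0.png

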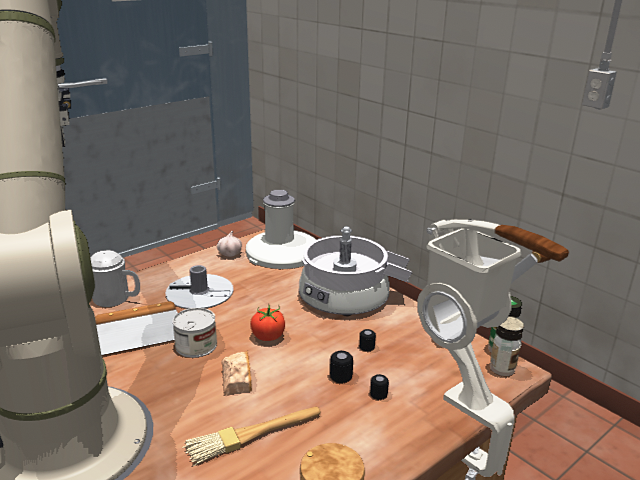

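The top view shows the disc at (205,323), its hub at about (202,322), the slicer at (320,210) with its stud at about (320,196), and three black caps at (400,269), (416,319) and (455,313). The tomato is at (322,324). The scene view agrees, with the biggest cap at (341,366). Next I'll measure sizes from blobs and crops.

Run:
```python
from h import *
cm=cam('top'); im=cv2.imread('pics/top0.png'); g=im.max(2)
for c in [(400,269),(416,319),(455,313)]:
    x,y=c; w=g[y-18:y+18,x-18:x+18]; m=(w<60).astype(np.uint8)
    n,l,st,ce=cv2.connectedComponentsWithStats(m); k=1+st[1:,4].argmax()
    u,v=ce[k]+[x-18,y-18]; P=pix2(cm,u,v,0.025); print('cap',u,v,st[k],P, 'mm/px',np.linalg.norm(P-cm[4])/cm[0]*1000)
# disc plate: bright low-sat
hsv=cv2.cvtColor(im,cv2.COLOR_BGR2HSV); w=((hsv[...,1]<40)&(hsv[...,2]>140)).astype(np.uint8)
n,l,st,ce=cv2.connectedComponentsWithStats(w)
for k in range(1,n):
    if st[k,4]>800: print(st[k],ce[k].round(1))
for nm,(u,v) in dict(hubtop=(202,322),).items(): print(nm,pix2(cm,u,v,.055))
print('plate c',pix2(cm,205,324,.0045)); print('stud',pix2(cm,320,194,.157),'base',pix2(cm,320,210,.0985))
a=cv2.resize(im[270:380,150:260],(400,400),interpolation=3); b=cv2.resize(im[150:260,265:375],(400,400),interpolation=3)
cv2.imwrite('pics/c1.png',np.hstack([a,b]))
```

```text
cap 399.009009009009 270.77477477477476 [ 10  11  16  16 111] [ 0.5061361  -0.11421818  0.025     ] mm/px 1.9297648636902112
cap 413.86175115207374 320.2165898617512 [  6   7  23  23 217] [ 0.41452194 -0.14612004  0.025     ] mm/px 1.9126908837559196
cap 452.92907801418437 314.65248226950354 [  9  11  17  17 141] [ 0.43075741 -0.21851073  0.025     ] mm/px 1.9399449687802106
[ 273  152  109   98 6317] [322.6 205. ]
[ 157  155   88   87 4357] [206.4 200.7]
[ 497  199   85   63 2764] [536.5 233.4]
[ 168  288   74   74 3647] [204.8 324.1]
[ 193  366  111  103 5431] [243.6 411.7]
[ 110  383   42   45 1372] [129.9 405. ]
hubtop [0.3768793  0.24192368 0.055     ]
plate c [0.37786034 0.24616933 0.0045    ]
stud [0.60344894 0.04527295 0.157     ] base [0.59241061 0.04406376 0.0985    ]
```

View pics/c1.png

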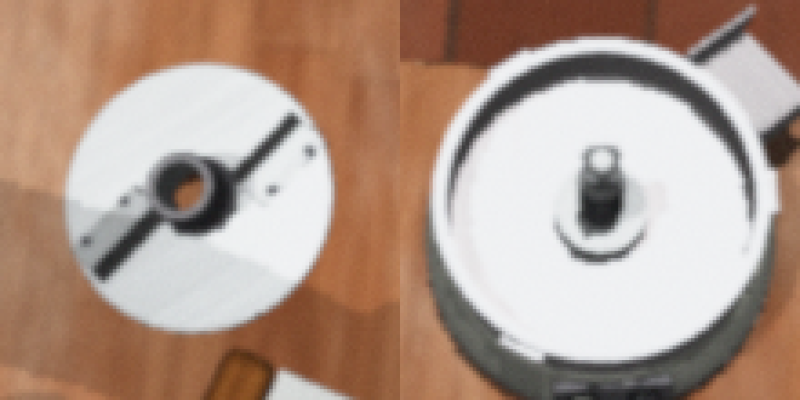

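The crops put the hub top at about (199.5,321.4) and the stud tip at about (320.6,194.0) in the full picture. The cap at (414,320) is 44 mm across in the blob, side included, against about 32 mm for the others, so it is the 40 mm one. I'm moving above the disc.

Emit:
play_rows(
  plan=[
    [0.01,-0.043,0,0,0,0,0.093],
    [0.01,-0.043,0,0,0,0,0.093],
    [0.01,-0.043,0,0,0,0,0.093],
    [0.01,-0.043,0,0,0,0,0.093],
    [0.01,-0.043,0,0,0,0,0.093],
  ],
)

```text
t: 0.78
ee_pos: [0.3304, 0.4521, 0.1819]
ee_rot: [[-0.922, 0.386, 0.0], [0.386, 0.922, -0.0], [-0.0, -0.0, -1.0]]
ft_force: [0.0, 0.3, 1.0]
opening: 0.0927
gripper_force: 0.0
```

Emit:
play_rows(
  plan=[
    [0.01,-0.043,0,0,0,0,0.093],
    [0.01,-0.043,-0.01,0,0,0,0.093],
    [0.01,-0.043,-0.01,0,0,0,0.093],
    [0.01,-0.043,-0.01,0,0,0,0.093],
    [0.008,-0.036,-0.01,0,0,0,0.093],
  ],
)

```text
t: 1.4
ee_pos: [0.3784, 0.2439, 0.1418]
ee_rot: [[-0.922, 0.387, 0.0], [0.387, 0.922, -0.0], [-0.0, -0.0, -1.0]]
ft_force: [0.4, -0.8, -0.0]
opening: 0.0926
gripper_force: 0.0
```

Run:
```python
from h import *
s=env.sense(); print(s['t'],s['ee_pos'],s['joint_positions']); im=get_image('wrist'); cv2.imwrite('pics/w1.png',im)
cm=cam('wrist',s); print(proj(cm,[.377,.243,.055]))
t=cam('top'); print(pix2(t,199.5,321.4,.055),pix2(t,320.6,194,.157))
```

```text
1.4 [0.37840436 0.24394788 0.14181085] [-6.99723450e-01  3.37518926e-01  9.48802209e-04  2.25089603e+00
 -1.25758726e-04  5.53109353e-01  4.74686346e-01]
(np.float64(323.78453499866157), np.float64(225.29034939580364))
[0.37759164 0.24659424 0.055     ] [0.60353122 0.04423846 0.157     ]
```

View pics/w1.png

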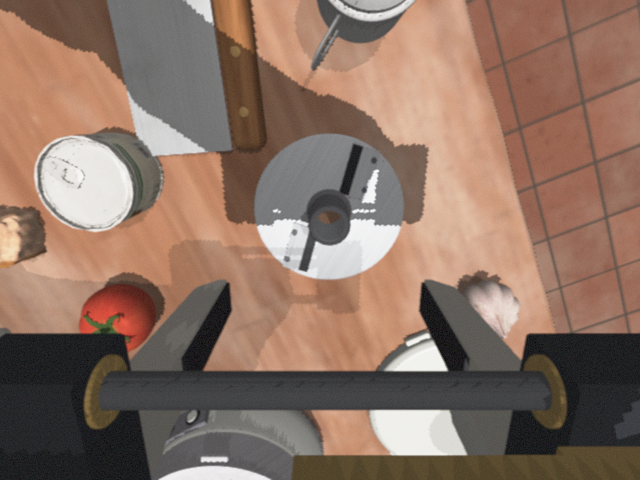

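The wrist view shows the plate spanning (255–404, 133–280), with its hub top centred near (329,217). The can, tomato and garlic are clear of the fingers.

Run:
```python
from h import *
s=env.sense(); cm=cam('wrist',s)
print('hub',pix2(cm,329,217,.055),'plate',pix2(cm,329.5,206.5,.0045))
t=cam('top');print('plate top',pix2(t,204.8,324.1,.0045))
```

```text
hub [0.37165316 0.24428125 0.055     ] plate [0.37495834 0.2436592  0.0045    ]
plate top [0.37764181 0.24652516 0.0045    ]
```

Emit:
play_rows(
  plan=[
    [-0.0045,0.0005,-0.03,0,0,0,0.093],
    [0,0,-0.03,0,0,0,0.093],
    [0,0,-0.025,0,0,0,0.07],
    [0,0,-0.02,0,0,0,0.06],
    [0,0,-0.01,0,0,0,0.05],
  ],
  newtons=30,
)

```text
t: 2.08
ee_pos: [0.3734, 0.2461, 0.0261]
ee_rot: [[-0.922, 0.386, -0.001], [0.386, 0.922, -0.001], [0.001, -0.001, -1.0]]
ft_force: [-0.1, 0.6, 0.3]
opening: 0.0675
gripper_force: 0.0
```

Emit:
play_rows(
  plan=[
    [0,0,0,0,0,0,0.03],
    [0,0,0,0,0,0,0.02],
    [0,0,0,0,0,0,0.02],
    [0,0,0,0,0,0,0.02],
    [0,0,0,0,0,0,0.02],
  ],
  newtons=40,
)

```text
t: 2.7
ee_pos: [0.3738, 0.2463, 0.0273]
ee_rot: [[-0.922, 0.386, 0.0], [0.386, 0.922, 0.0], [-0.0, 0.0, -1.0]]
ft_force: [0.7, 0.2, -0.7]
opening: 0.0215
gripper_force: 0.0
```

Run:
```python
from h import *
s=env.sense(); print(s['t'],s['ee_pos'],s['opening'],s['gripper_force'],s['ft_force']); im=get_image('wrist'); cv2.imwrite('pics/w2.png',im[60:460,120:520])
```

```text
2.7 [0.37382069 0.24626899 0.02728015] 0.021486823782006136 0.0 [ 0.66536093  0.18432814 -0.7196076 ]
```

View pics/w2.png

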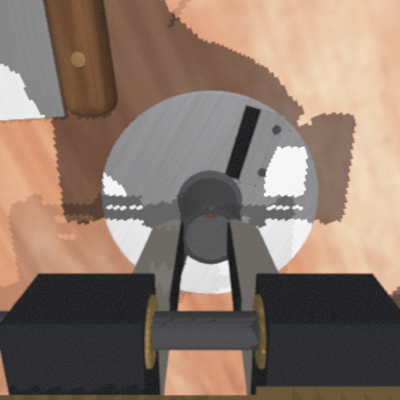

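Run:
```python
from h import *
s=env.sense(); print(s['t'],s['ee_pos'],s['opening'],s['gripper_force']); cm=cam('wrist',s)
o=np.array([120,60])
p=s['ee_pos']; print('tcp',np.array(proj(cm,p))-o,'grasp',np.array(proj(cm,p+[0,0,.019]))-o)
for z in (.0045,.027,.055):print(z,np.array(proj(cm,[p[0],p[1],z]))-o)
print('plate',pix2(cm,120+210,60+192,.0045)); 
print('if hubtop upper',pix2(cm,330,60+200,.055),'lower',pix2(cm,328,60+235,.055))
im=cv2.imread('pics/w2.png'); cv2.imwrite('pics/w2z.png',cv2.resize(im[140:320,120:310],(760,600) if 0 else (600,568),interpolation=3))
```

```text
2.75 [0.37377021 0.24626532 0.02720711] 0.02032862458316572 0.0
tcp [205.54324817 208.00128565] grasp [205.55842752 221.68762596]
0.0045 [205.5281106  194.35262055]
0.027 [205.54309656 207.86458734]
0.055 [205.56642162 228.89543731]
plate [0.37339118 0.24953434 0.0045    ]
if hubtop upper [0.35993469 0.25445579 0.055     ] lower [0.37745613 0.24608862 0.055     ]
```

View pics/w2z.png

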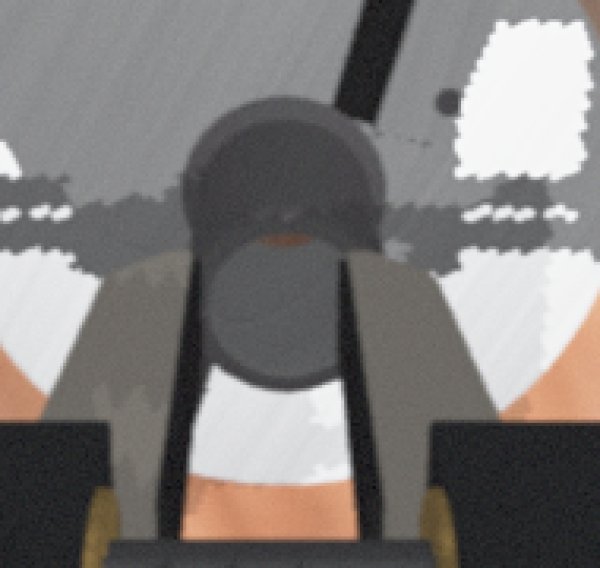

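The zoomed view shows the fingers lying over the hub's top edge at (190–345, 255), with a gap of about 25 mm, while the hub top sits at about (275,295). The opening reads 20 mm with no force, so the fingers closed above the hub. Their visible ends are about 36 mm behind the stated TCP, by both scale and parallax. I'll reopen and go down in small steps, watching the force.

Emit:
play_rows(
  plan=[
    [0,0,0,0,0,0,0.07],
    [0,0,0,0,0,0,0.07],
    [0,0,0,0,0,0,0.07],
    [0,0,0,0,0,0,0.07],
    [0,0,0,0,0,0,0.07],
  ],
)

```text
t: 3.38
ee_pos: [0.3737, 0.2462, 0.027]
ee_rot: [[-0.922, 0.386, 0.0], [0.386, 0.922, -0.0], [-0.0, -0.0, -1.0]]
ft_force: [-0.7, -0.2, -0.2]
opening: 0.0657
gripper_force: 0.0
```

Emit:
play_rows(
  plan=[
    [0,0,-0.003,0,0,0,0.07],
    [0,0,-0.003,0,0,0,0.07],
    [0,0,-0.003,0,0,0,0.07],
    [0,0,-0.003,0,0,0,0.07],
    [0,0,-0.002,0,0,0,0.07],
  ],
)

```text
t: 4.0
ee_pos: [0.3736, 0.2461, 0.0128]
ee_rot: [[-0.922, 0.386, -0.0], [0.386, 0.922, -0.0], [0.0, -0.0, -1.0]]
ft_force: [-0.5, 0.3, 0.5]
opening: 0.07
gripper_force: 0.0
```

Emit:
play_rows(
  plan=[
    [0,0,-0.002,0,0,0,0.07],
    [0,0,-0.002,0,0,0,0.07],
    [0,0,-0.002,0,0,0,0.07],
    [0,0,-0.002,0,0,0,0.07],
    [0,0,-0.001,0,0,0,0.07],
  ],
)

```text
t: 4.62
ee_pos: [0.3737, 0.2461, 0.0039]
ee_rot: [[-0.922, 0.386, -0.0], [0.386, 0.922, -0.0], [-0.0, -0.0, -1.0]]
ft_force: [0.7, 0.1, 0.4]
opening: 0.0703
gripper_force: 0.0
```

Emit:
play_rows(
  plan=[
    [0,0,-0.001,0,0,0,0.07],
    [0,0,-0.001,0,0,0,0.07],
    [0,0,-0.001,0,0,0,0.07],
    [0,0,-0.001,0,0,0,0.07],
    [0,0,-0.001,0,0,0,0.07],
  ],
)

```text
t: 5.25
ee_pos: [0.3737, 0.2462, -0.001]
ee_rot: [[-0.922, 0.387, 0.0], [0.387, 0.922, -0.0], [-0.0, 0.0, -1.0]]
ft_force: [0.0, 0.3, 0.3]
opening: 0.07
gripper_force: 0.0
```

The stated TCP is now below the bench with no contact, which confirms that the real tips end about 36 mm higher. I'll lower 8 mm more and grip.

Emit:
play_rows(
  plan=[
    [0,0,-0.002,0,0,0,0.06],
    [0,0,-0.002,0,0,0,0.05],
    [0,0,-0.002,0,0,0,0.04],
    [0,0,-0.002,0,0,0,0.03],
    [0,0,0,0,0,0,0.02],
  ],
  newtons=40,
)

```text
t: 5.88
ee_pos: [0.374, 0.2466, -0.0091]
ee_rot: [[-0.922, 0.386, 0.0], [0.386, 0.922, 0.0], [-0.0, 0.001, -1.0]]
ft_force: [1.0, 0.9, -1.0]
opening: 0.0334
gripper_force: 40.0
```

Emit:
play_rows(
  plan=[
    [0,0,0,0,0,0,0.02],
    [0,0,0,0,0,0,0.02],
    [0,0,0,0,0,0,0.02],
    [0,0,0,0,0,0,0.02],
    [0,0,0,0,0,0,0.02],
  ],
)

```text
t: 6.5
ee_pos: [0.3736, 0.246, -0.009]
ee_rot: [[-0.922, 0.387, -0.0], [0.387, 0.922, -0.0], [0.0, -0.0, -1.0]]
ft_force: [-0.3, 0.6, -0.9]
opening: 0.0336
gripper_force: 40.0
```

Gripped: the opening is 33.6 mm at 40 N. I'll lift and go a little past the spindle so the wrist camera can see the stud beside the disc.

Emit:
play_rows(
  plan=[
    [0,0,0.02,0,0,0,0.02],
    [0,0,0.045,0,0,0,0.02],
    [0,0,0.045,0,0,0,0.02],
    [0,0,0.045,0,0,0,0.02],
    [0,0,0.045,0,0,0,0.02],
  ],
)

```text
t: 7.12
ee_pos: [0.3727, 0.2452, 0.1923]
ee_rot: [[-0.922, 0.387, -0.001], [0.387, 0.922, -0.001], [0.001, -0.002, -1.0]]
ft_force: [0.9, 0.6, -3.7]
opening: 0.0332
gripper_force: 40.0
```

Emit:
play_rows(
  plan=[
    [0.032,-0.024,0,0,0,0,0.02],
    [0.032,-0.024,0,0,0,0,0.02],
    [0.032,-0.024,0,0,0,0,0.02],
    [0.032,-0.024,0,0,0,0,0.02],
    [0.032,-0.024,0,0,0,0,0.02],
  ],
)

```text
t: 7.75
ee_pos: [0.5334, 0.1248, 0.1904]
ee_rot: [[-0.922, 0.387, -0.002], [0.387, 0.922, -0.001], [0.002, -0.001, -1.0]]
ft_force: [-0.5, 0.5, -3.2]
opening: 0.0332
gripper_force: 40.0
```

Emit:
play_rows(
  plan=[
    [0.04,-0.03,0,0,0,0,0.02],
    [0.04,-0.03,0,0,0,0,0.02],
    [0.04,-0.03,0,0,0,0,0.02],
    [0.04,-0.03,0,0,0,0,0.02],
    [0,0,0,0,0,0,0.02],
  ],
)

```text
t: 8.38
ee_pos: [0.6948, 0.0018, 0.1895]
ee_rot: [[-0.92, 0.391, -0.001], [0.391, 0.92, -0.002], [0.0, -0.003, -1.0]]
ft_force: [-0.5, -0.0, -3.3]
opening: 0.0332
gripper_force: 40.0
```

Run:
```python
from h import *
s=env.sense(); print(s['t'],s['ee_pos'],s['opening'],s['gripper_force'],s['ft_force']); im=get_image('wrist'); cv2.imwrite('pics/w3.png',im)
cm=cam('wrist',s); print('stud tip exp',proj(cm,[.6035,.0442,.157]),'axis z',s['ee_rot'][:,2])
```

```text
8.375 [0.69475531 0.00183928 0.1894914 ] 0.033243245110411726 39.99562057899311 [-0.53686774 -0.02268976 -3.2707073 ]
stud tip exp (np.float64(331.4988667379459), np.float64(87.91730862650496)) axis z [-0.00139165 -0.00227819 -0.99999644]
```

View pics/w3.png

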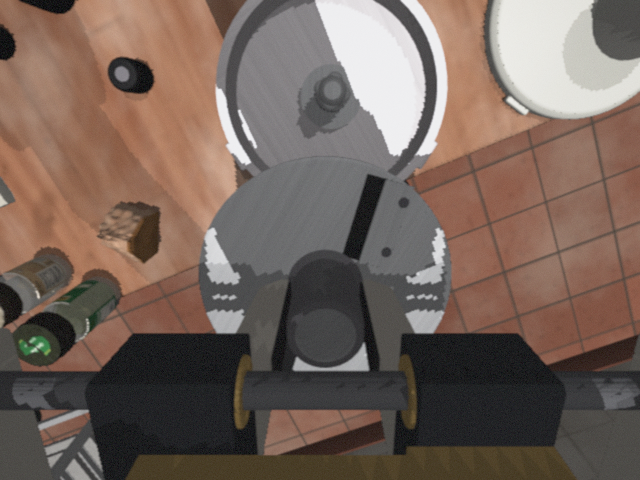

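The stud tip is at (331.5,89), matching the top-camera estimate. The plate edge at v=156 and the hub top's lower edge at v=368 both put the hub axis about 4 mm toward tool −x, as did the top camera. The cheese (130,230) is clear. The TCP target is (0.600, 0.0455).

Emit:
play_rows(
  plan=[
    [-0.03,0.0145,0,0,0,0,0.02],
    [-0.03,0.0145,0,0,0,0,0.02],
    [-0.035,0.015,0,0,0,0,0.02],
    [0,0,0,0,0,0,0.02],
    [0,0,0,0,0,0,0.02],
  ],
)

```text
t: 9.05
ee_pos: [0.5983, 0.0506, 0.1912]
ee_rot: [[-0.923, 0.385, 0.0], [0.385, 0.923, 0.0], [-0.0, 0.0, -1.0]]
ft_force: [1.3, -0.8, -4.2]
opening: 0.033
gripper_force: 40.0
```

Run:
```python
from h import *
s=env.sense(); print(s['t'],s['ee_pos'],s['ee_rot'].round(4),s['ft_force'])
```

```text
9.05 [0.59833011 0.05064645 0.19122249] [[-9.227e-01  3.855e-01  1.000e-04]
 [ 3.855e-01  9.227e-01  0.000e+00]
 [-1.000e-04  0.000e+00 -1.000e+00]] [ 1.27091686 -0.83060064 -4.19480846]
```

Emit:
play_rows(
  plan=[
    [0.0015,-0.005,-0.005,0,0,0,0.02],
    [0,0,-0.01,0,0,0,0.02],
    [0,0,-0.01,0,0,0,0.02],
    [0,0,-0.005,0,0,0,0.02],
    [0,0,0,0,0,0,0.02],
  ],
)

```text
t: 9.68
ee_pos: [0.5999, 0.0451, 0.1603]
ee_rot: [[-0.922, 0.386, -0.001], [0.386, 0.922, -0.0], [0.001, -0.001, -1.0]]
ft_force: [-0.7, -0.3, -3.5]
opening: 0.0333
gripper_force: 40.0
```

Run:
```python
from h import *
s=env.sense(); print(s['t'],s['ee_pos'],s['ft_force']); im=get_image('scene')
c=cam('scene'); u,v=map(int,proj(c,[.603,.044,.16])); print(u,v)
t=get_image('top'); cv2.imwrite('pics/s1.png',cv2.resize(im[v-70:v+80,u-100:u+100],(800,600),interpolation=3)); cv2.imwrite('pics/t1.png',t)
```

```text
9.675 [0.59991215 0.04513619 0.16030426] [-0.71091348 -0.28186558 -3.49512283]
345 225
```

View pics/s1.png

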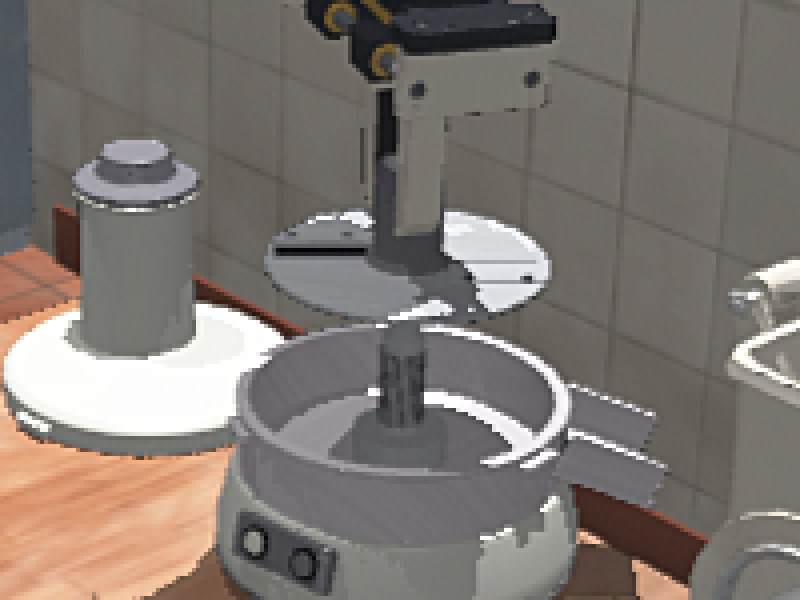

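The scene view shows the disc level with its centre at u≈408, and the spindle just below at u≈404 in the enlarged crop, so they agree within about 1.5 mm. The fingers hold the hub's upper half. I'm lowering.

Emit:
play_rows(
  plan=[
    [0,0,-0.006,0,0,0,0.02],
    [0,0,-0.006,0,0,0,0.02],
    [0,0,-0.006,0,0,0,0.02],
    [0,0,-0.006,0,0,0,0.02],
    [0,0,-0.003,0,0,0,0.02],
  ],
)

```text
t: 10.4
ee_pos: [0.6002, 0.0453, 0.1335]
ee_rot: [[-0.922, 0.386, -0.0], [0.386, 0.922, 0.0], [0.0, -0.0, -1.0]]
ft_force: [0.6, 0.4, -3.5]
opening: 0.033
gripper_force: 40.0
```

Emit:
play_rows(
  plan=[
    [0,0,-0.003,0,0,0,0.02],
    [0,0,-0.003,0,0,0,0.02],
    [0,0,-0.003,0,0,0,0.02],
    [0,0,-0.003,0,0,0,0.02],
    [0,0,-0.003,0,0,0,0.02],
  ],
)

```text
t: 11.02
ee_pos: [0.6003, 0.0452, 0.1189]
ee_rot: [[-0.922, 0.386, 0.0], [0.386, 0.922, 0.0], [-0.0, 0.0, -1.0]]
ft_force: [-0.4, 0.5, -2.7]
opening: 0.0332
gripper_force: 40.0
```

Emit:
play_rows(
  plan=[
    [0,0,-0.003,0,0,0,0.02],
    [0,0,-0.003,0,0,0,0.02],
    [0,0,-0.003,0,0,0,0.02],
    [0,0,-0.003,0,0,0,0.02],
    [0,0,-0.003,0,0,0,0.02],
  ],
)

```text
t: 11.65
ee_pos: [0.6002, 0.0452, 0.1038]
ee_rot: [[-0.922, 0.386, 0.0], [0.386, 0.922, -0.0], [-0.0, 0.0, -1.0]]
ft_force: [0.2, 0.1, -3.1]
opening: 0.0333
gripper_force: 40.0
```

Run:
```python
from h import *
s=env.sense(); print(s['t'],s['ee_pos'],s['ft_force'],s['torque'])
```

```text
11.65 [0.60020082 0.04516509 0.10382919] [ 0.16164376  0.13884426 -3.11384748] [ 0.2328451  -0.04665832 -0.04369239]
```

Sliding freely with no side force. On down to the shoulder.

Emit:
play_rows(
  plan=[
    [0,0,-0.006,0,0,0,0.02],
    [0,0,-0.006,0,0,0,0.02],
    [0,0,-0.006,0,0,0,0.02],
    [0,0,-0.005,0,0,0,0.02],
    [0,0,-0.003,0,0,0,0.02],
  ],
)

```text
t: 12.28
ee_pos: [0.6001, 0.0451, 0.0776]
ee_rot: [[-0.922, 0.387, -0.0], [0.387, 0.922, -0.0], [0.0, -0.0, -1.0]]
ft_force: [0.8, 0.3, -4.3]
opening: 0.0332
gripper_force: 40.0
```

Emit:
play_rows(
  plan=[
    [0,0,-0.002,0,0,0,0.02],
    [0,0,-0.002,0,0,0,0.02],
    [0,0,-0.002,0,0,0,0.02],
    [0,0,-0.001,0,0,0,0.02],
    [0,0,0,0,0,0,0.02],
  ],
)

```text
t: 12.9
ee_pos: [0.6002, 0.0451, 0.071]
ee_rot: [[-0.922, 0.387, 0.0], [0.387, 0.922, -0.0], [-0.0, -0.0, -1.0]]
ft_force: [-0.4, -0.3, -2.7]
opening: 0.0331
gripper_force: 40.0
```

Emit:
play_rows(
  plan=[
    [0,0,-0.001,0,0,0,0.02],
    [0,0,-0.001,0,0,0,0.02],
    [0,0,0,0,0,0,0.02],
    [0,0,0,0,0,0,0.02],
    [0,0,0,0,0,0,0.02],
  ],
)

```text
t: 13.52
ee_pos: [0.6002, 0.0451, 0.0709]
ee_rot: [[-0.922, 0.387, 0.001], [0.387, 0.922, 0.0], [-0.001, 0.001, -1.0]]
ft_force: [-6.0, -1.6, 17.4]
opening: 0.0331
gripper_force: 40.0
```

Seated with contact at 17 N, right at the expected height. Release, lift, and go over the cap.

Emit:
play_rows(
  plan=[
    [0,0,0.001,0,0,0,0.08],
    [0,0,0,0,0,0,0.08],
    [0,0,0,0,0,0,0.08],
    [0,0,0.03,0,0,0,0.08],
    [0,0,0.05,0,0,0,0.08],
  ],
)

```text
t: 14.15
ee_pos: [0.5991, 0.0451, 0.1492]
ee_rot: [[-0.922, 0.386, -0.004], [0.386, 0.922, -0.001], [0.003, -0.002, -1.0]]
ft_force: [0.5, 0.6, 0.2]
opening: 0.0775
gripper_force: 0.0
```

Emit:
play_rows(
  plan=[
    [0,0,0.04,0,0,0,0.08],
    [-0.04,-0.04,0,0,0,0,0.08],
    [-0.05,-0.05,0,0,0,0,0.08],
    [-0.05,-0.05,0,0,0,0,0.08],
    [-0.045,-0.05,-0.02,0,0,0,0.08],
  ],
)

```text
t: 14.78
ee_pos: [0.431, -0.1291, 0.1729]
ee_rot: [[-0.922, 0.386, 0.003], [0.386, 0.922, -0.001], [-0.003, 0.001, -1.0]]
ft_force: [1.4, -0.5, -0.2]
opening: 0.08
gripper_force: 0.0
```

Emit:
play_rows(
  plan=[
    [0,0,-0.03,0,0,0,0.06],
    [0,0,-0.03,0,0,0,0.06],
    [0,0,0,0,0,0,0.06],
    [0,0,0,0,0,0,0.06],
    [0,0,0,0,0,0,0.06],
  ],
)

```text
t: 15.4
ee_pos: [0.4325, -0.1277, 0.1132]
ee_rot: [[-0.922, 0.386, 0.002], [0.386, 0.922, -0.0], [-0.002, 0.0, -1.0]]
ft_force: [-0.6, -0.0, 0.7]
opening: 0.0602
gripper_force: 0.0
```

Run:
```python
from h import *
s=env.sense(); print(s['t'],s['ee_pos'],s['ft_force'],s['opening'],s['joint_positions']); im=get_image('wrist'); t=get_image('top')
cv2.imwrite('pics/w4.png',np.hstack([cv2.resize(im[60:400,120:560],(518,400)),cv2.resize(t[140:260,270:360],(282,400))]))
cv2.imwrite('pics/w4f.png',im)
cm=cam('wrist',s); print(proj(cm,[.4145,-.146,.0425]),proj(cm,[.4145,-.146,0]))
```

```text
15.4 [ 0.43245012 -0.12773709  0.1131709 ] [-0.60986874 -0.02406611  0.66224739] 0.06022041332567819 [ 0.10765668  0.38864488  0.07148246  2.28255469 -0.05982176  0.4702645
  1.40141593]
(np.float64(294.1329621143677), np.float64(220.1832597194939)) (np.float64(298.04180192080196), np.float64(207.1364307916019))
```

View pics/w4.png

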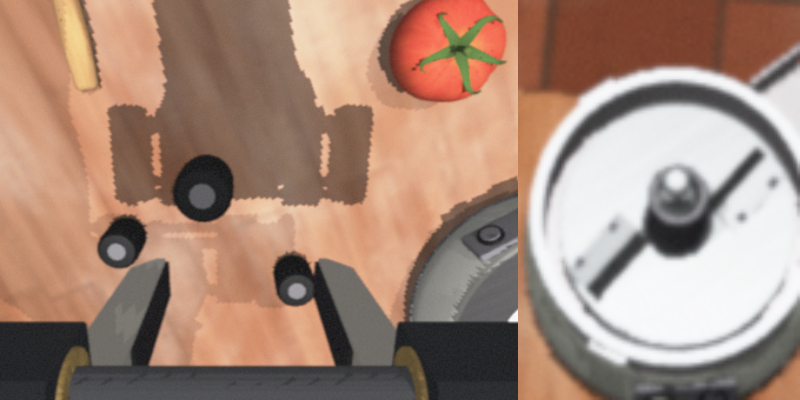

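The wrist crop shows the big cap, about 40 mm across, with its top centre at (202,196). The two small caps are at (118,250) and (296,290). The top crop shows the disc down in the chamber with the stud through the hub.

Run:
```python
from h import *
s=env.sense(); cm=cam('wrist',s); im=cv2.imread('pics/w4f.png'); g=im.max(2)
w=(g[190:255,260:330]<50).astype(np.uint8); c=max(cv2.findContours(w,0,2)[0],key=cv2.contourArea); x,y,a,b=cv2.boundingRect(c); print('bbox',260+x,190+y,a,b)
w=g[190:255,260:330]; m=((w>70)&(cv2.drawContours(np.zeros_like(w),[cv2.convexHull(c)],-1,1,-1)>0)).astype(np.uint8)
n,l,st,ce=cv2.connectedComponentsWithStats(m); k=1+st[1:,4].argmax(); print(st[k],ce[k]+[260,190]); u,v=ce[k]+[260,190]
P=pix2(cm,u,v,.0425); print('cap',P,'TCP-cap',s['ee_pos']-P); R=np.array(s['ee_rot']); 
for q in [(.506,-.114,.03),(.4308,-.2185,.03)]: print('rel tool',R.T@(np.array(q)-P))
```

```text
bbox 267 192 51 56
[ 20  26  23  22 367] [291.24250681 226.4986376 ]
cap [ 0.41799253 -0.15003896  0.0425    ] TCP-cap [0.01429385 0.02230107 0.07051281]
rel tool [-0.06724204  0.0672265   0.01262842]
rel tool [-0.03823388 -0.05820798  0.0125378 ]
```

Emit:
play_rows(
  plan=[
    [-0.017,-0.0215,0,0,0,0,0.06],
    [0,0,-0.03,0,0,0,0.06],
    [0,0,-0.03,0,0,0,0.06],
    [0,0,-0.025,0,0,0,0.06],
    [0,0,-0.015,0,0,0,0.06],
  ],
)

```text
t: 16.12
ee_pos: [0.4148, -0.1492, 0.0115]
ee_rot: [[-0.922, 0.386, -0.0], [0.386, 0.922, 0.0], [0.0, 0.0, -1.0]]
ft_force: [1.0, -0.2, -0.5]
opening: 0.0598
gripper_force: 0.0
```

Run:
```python
from h import *
s=env.sense(); print(s['t'],s['ee_pos'],s['ft_force']); im=get_image('wrist'); cv2.imwrite('pics/w5f.png',im)
cm=cam('wrist',s); p=s['ee_pos']; g=im.max(2); print(proj(cm,[p[0],p[1],.0425]))
w=g[180:320,260:400]
n,l,st,ce=cv2.connectedComponentsWithStats((w<50).astype(np.uint8))
for k in range(1,n):
    if st[k,4]>300: print(st[k]+[260,180,0,0,0],ce[k]+[260,180])
n,l,st,ce=cv2.connectedComponentsWithStats(((w>65)&(w<130)).astype(np.uint8))
for k in range(1,n):
    if 250<st[k,4]<1600: u,v=ce[k]+[260,180]; print('grey',st[k]+[260,180,0,0,0],u,v,pix2(cm,u,v,.0425))
```

```text
16.125 [ 0.41483867 -0.14918699  0.01154474] [ 1.01106303 -0.15463374 -0.48907298]
(np.float64(325.54858569920515), np.float64(291.62737921834855))
[ 290  238   74   82 4149] [326.39334779 277.56953483]
grey [310 283  34  30 751] 326.6551264980027 297.3608521970706 [ 0.41802053 -0.14990592  0.0425    ]
```

Emit:
play_rows(
  plan=[
    [0.003,-0.0005,-0.008,0,0,0,0.06],
    [0,0,-0.008,0,0,0,0.06],
    [0,0,-0.008,0,0,0,0.06],
    [0,0,-0.006,0,0,0,0.06],
    [0,0,-0.005,0,0,0,0.06],
  ],
)

```text
t: 16.8
ee_pos: [0.4185, -0.15, -0.0215]
ee_rot: [[-0.922, 0.386, -0.004], [0.386, 0.922, 0.001], [0.004, -0.0, -1.0]]
ft_force: [-0.4, 0.3, 1.0]
opening: 0.0598
gripper_force: 0.0
```

Emit:
play_rows(
  plan=[
    [0,0,0,0,0,0,0.03],
    [0,0,0,0,0,0,0.03],
    [0,0,0,0,0,0,0.03],
    [0,0,0,0,0,0,0.03],
    [0,0,0,0,0,0,0.03],
  ],
  newtons=60,
)

```text
t: 17.42
ee_pos: [0.4188, -0.1501, -0.021]
ee_rot: [[-0.922, 0.386, -0.003], [0.386, 0.922, 0.001], [0.003, -0.0, -1.0]]
ft_force: [-0.2, -0.2, 1.7]
opening: 0.0387
gripper_force: 60.0
```

Run:
```python
from h import *
s=env.sense(); print(s['t'],s['ee_pos'],s['ft_force'],s['opening'],s['gripper_force']); im=get_image('wrist'); cv2.imwrite('pics/w6f.png',im[160:460,180:480])
cm=cam('wrist',s); p=s['ee_pos']; print(proj(cm,[p[0],p[1],.0425]))
```

```text
17.425 [ 0.41882249 -0.15013142 -0.02098976] [-0.20506381 -0.17550126  1.7259838 ] 0.038679535841160045 60.000525042414665
(np.float64(325.5312301499018), np.float64(325.61046022947045))
```

View pics/w6f.png

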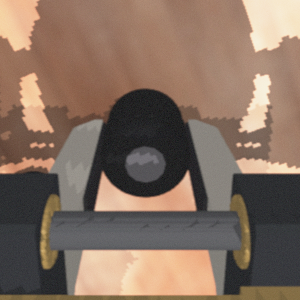

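The cap is gripped (opening 38.7 mm, 60 N). Its grey top facet at (325.5,324) in the full picture lies within 1 mm of the tool axis. Lifting and travelling to the stud.

Emit:
play_rows(
  plan=[
    [0,0,0.02,0,0,0,0.03],
    [0,0,0.05,0,0,0,0.03],
    [0,0,0.05,0,0,0,0.03],
    [0,0,0.05,0,0,0,0.03],
    [0,0,0.03,0,0,0,0.03],
  ],
)

```text
t: 18.1
ee_pos: [0.4191, -0.1502, 0.1813]
ee_rot: [[-0.922, 0.387, -0.0], [0.387, 0.922, 0.001], [0.001, 0.0, -1.0]]
ft_force: [0.5, -0.1, -1.6]
opening: 0.0384
gripper_force: 60.0
```

Emit:
play_rows(
  plan=[
    [0.042,0.044,0,0,0,0,0.03],
    [0.046,0.048,0,0,0,0,0.03],
    [0.046,0.048,0,0,0,0,0.03],
    [0.042,0.044,0,0,0,0,0.03],
    [0.009,0.01,0,0,0,0,0.03],
  ],
)

```text
t: 18.73
ee_pos: [0.6002, 0.0423, 0.1783]
ee_rot: [[-0.924, 0.382, -0.002], [0.382, 0.924, 0.002], [0.003, 0.001, -1.0]]
ft_force: [0.1, -0.5, -1.2]
opening: 0.0389
gripper_force: 60.0
```

Emit:
play_rows(
  plan=[
    [0,0,0,0,0,0,0.03],
    [0,0,0,0,0,0,0.03],
    [0,0,0,0,0,0,0.03],
    [0,0,0,0,0,0,0.03],
    [0,0,0,0,0,0,0.03],
  ],
)

```text
t: 19.35
ee_pos: [0.5982, 0.0376, 0.1791]
ee_rot: [[-0.922, 0.387, -0.003], [0.387, 0.922, 0.001], [0.003, -0.0, -1.0]]
ft_force: [0.1, -0.4, -0.7]
opening: 0.0386
gripper_force: 60.0
```

Run:
```python
from h import *
s=env.sense(); print(s['t'],s['ee_pos'],s['ee_rot'].round(4),s['ft_force'],s['opening'])
```

```text
19.35 [0.59816535 0.03764726 0.17909001] [[-9.221e-01  3.870e-01 -2.600e-03]
 [ 3.870e-01  9.221e-01  1.000e-03]
 [ 2.800e-03 -1.000e-04 -1.000e+00]] [ 0.12880988 -0.35399756 -0.67494232] 0.03864394486310472
```

Emit:
play_rows(
  plan=[
    [0.0055,0.0065,0,0,0,0,0.03],
    [0,0,-0.01,0,0,0,0.03],
    [0,0,-0.01,0,0,0,0.03],
    [0,0,-0.01,0,0,0,0.03],
    [0,0,0,0,0,0,0.03],
  ],
)

```text
t: 19.98
ee_pos: [0.603, 0.0444, 0.1477]
ee_rot: [[-0.922, 0.386, -0.005], [0.386, 0.922, 0.001], [0.005, -0.001, -1.0]]
ft_force: [1.1, 0.0, -1.2]
opening: 0.0384
gripper_force: 60.0
```

Run:
```python
from h import *
s=env.sense(); print(s['t'],s['ee_pos'],s['ft_force'],s['torque'])
```

```text
19.975 [0.60304958 0.04441747 0.14766058] [ 1.09520278  0.00781683 -1.21250588] [-0.02286527  0.011281    0.04705455]
```

Emit:
play_rows(
  plan=[
    [0,0,-0.004,0,0,0,0.03],
    [0,0,-0.004,0,0,0,0.03],
    [0,0,-0.003,0,0,0,0.03],
    [0,0,-0.003,0,0,0,0.03],
    [0,0,-0.002,0,0,0,0.03],
  ],
)

```text
t: 20.6
ee_pos: [0.6038, 0.0446, 0.1328]
ee_rot: [[-0.922, 0.386, -0.003], [0.386, 0.922, 0.001], [0.003, -0.0, -1.0]]
ft_force: [0.4, 0.2, -0.6]
opening: 0.0385
gripper_force: 60.0
```

Run:
```python
from h import *
s=env.sense(); print(s['t'],s['ee_pos'],s['ft_force'],s['torque'])
```

```text
20.6 [0.60382204 0.04460645 0.13277126] [ 0.40463667  0.23217858 -0.56359261] [ 0.00674981 -0.01408883  0.00161649]
```

Emit:
play_rows(
  plan=[
    [0,0,-0.001,0,0,0,0.03],
    [0,0,-0.001,0,0,0,0.03],
    [0,0,-0.001,0,0,0,0.03],
    [0,0,-0.001,0,0,0,0.03],
    [0,0,-0.001,0,0,0,0.03],
  ],
)

```text
t: 21.22
ee_pos: [0.6046, 0.0444, 0.1283]
ee_rot: [[-0.922, 0.387, -0.001], [0.387, 0.922, 0.001], [0.002, 0.0, -1.0]]
ft_force: [1.1, -1.4, 3.2]
opening: 0.0388
gripper_force: 60.0
```

Emit:
play_rows(
  plan=[
    [0,0,-0.001,0,0,0,0.03],
    [0,0,-0.001,0,0,0,0.03],
    [0,0,-0.001,0,0,0,0.03],
    [0,0,-0.001,0,0,0,0.03],
    [0,0,0,0,0,0,0.03],
  ],
)

```text
t: 21.85
ee_pos: [0.6051, 0.0444, 0.1249]
ee_rot: [[-0.922, 0.387, -0.0], [0.387, 0.922, 0.001], [0.0, 0.001, -1.0]]
ft_force: [2.2, -1.4, 5.9]
opening: 0.0386
gripper_force: 60.0
```

Emit:
play_rows(
  plan=[
    [0,0,-0.001,0,0,0,0.03],
    [0,0,-0.001,0,0,0,0.03],
    [0,0,-0.001,0,0,0,0.03],
    [0,0,-0.001,0,0,0,0.03],
    [0,0,-0.001,0,0,0,0.03],
  ],
)

```text
t: 22.48
ee_pos: [0.6044, 0.0447, 0.1186]
ee_rot: [[-0.922, 0.386, -0.002], [0.386, 0.922, 0.001], [0.002, 0.0, -1.0]]
ft_force: [5.7, -1.0, -4.2]
opening: 0.0386
gripper_force: 60.0
```

Emit:
play_rows(
  plan=[
    [0,0,-0.001,0,0,0,0.03],
    [0,0,-0.001,0,0,0,0.03],
    [0,0,-0.001,0,0,0,0.03],
    [0,0,-0.001,0,0,0,0.03],
    [0,0,0,0,0,0,0.03],
  ],
)

```text
t: 23.1
ee_pos: [0.6043, 0.0446, 0.1146]
ee_rot: [[-0.922, 0.386, -0.002], [0.386, 0.922, 0.001], [0.002, 0.0, -1.0]]
ft_force: [5.4, -0.6, -2.7]
opening: 0.0386
gripper_force: 60.0
```

Run:
```python
from h import *
s=env.sense(); print(s['t'],s['ee_pos'],s['ee_rot'][:,2],s['ft_force'],s['torque'])
```

```text
23.1 [0.60433281 0.04459757 0.11459645] [-0.00211728  0.0010309  -0.99999723] [ 5.39917275 -0.55017259 -2.718407  ] [-0.22229313 -1.29318231 -0.05083606]
```

Past the click (the force turned to a pull). Now pressing on to hard contact.

Emit:
play_rows(
  plan=[
    [0.0005,0,-0.001,0,0,0,0.03],
    [0,0,-0.001,0,0,0,0.03],
    [0,0,-0.0005,0,0,0,0.03],
    [0,0,0,0,0,0,0.03],
    [0,0,0,0,0,0,0.03],
  ],
)

```text
t: 23.72
ee_pos: [0.6047, 0.0446, 0.114]
ee_rot: [[-0.922, 0.387, -0.002], [0.387, 0.922, 0.001], [0.002, 0.0, -1.0]]
ft_force: [-0.8, -1.2, 17.4]
opening: 0.0385
gripper_force: 60.0
```

Emit:
play_rows(
  plan=[
    [0,0,-0.001,0,0,0,0.03],
    [0,0,0,0,0,0,0.03],
    [0,0,0,0,0,0,0.03],
    [0,0,0,0,0,0,0.03],
    [0,0,0,0,0,0,0.03],
  ],
)

```text
t: 24.35
ee_pos: [0.6047, 0.0446, 0.1139]
ee_rot: [[-0.922, 0.387, -0.001], [0.387, 0.922, 0.001], [0.001, 0.001, -1.0]]
ft_force: [-2.6, -1.5, 26.5]
opening: 0.0383
gripper_force: 60.0
```

```bash
python3 -c "
from rig import env
s=env.sense(); print(s['ee_pos'],s['ft_force'],s['gripper_force']); print(env.finish_job())"
```

```text
[0.60473691 0.04455275 0.1139136 ] [-2.56541825 -1.49499376 26.5372013 ] 60.0105458276812
the job is handed in; nothing more can be done
None
```

I handed the job in with the disc seated on the shoulder and the cap clicked over the balls and hard down on the hub, still gripped at 60 N and pressed down at about 26 N; the judge gave no verdict back.

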